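Press the reference flask into the sprung ring cradle and hold it

TASK

Pick the amber flask with the red stopper out of the parts tray, set it upright in the orange sprung ring of the cradle and press it straight down until the ring has sunk clearly more than half of its travel, without ramming it hard against the stop. Finish while still holding the flask pressed down there, because the springs push it back up when let go. Leave the spare flask and everything else in the tray and on the bench where it is.

Things in the scene. Friction and masses are not known exactly. Their poses are not given: they have to be found in the camera images.
- flask_center (a point): The flask to take: amber glass, red cylindrical stopper. 100 mm tall, stands upright on a flat foot 32 mm across. Ball-shaped bulb 56 mm across with its centre 23 mm above the foot; thin neck 22 mm across; stopper 30 mm across from 68 mm above the foot to the top at 100 mm (grip the stopper). This point is on its axis 50 mm above the foot, z axis up along the flask. Mass 0.17 to 0.35 kg.
- spare_flask_center (a point): A second flask of the same shape and size, clear glass with a blue stopper, standing in the same tray: leave it. Point on its axis 50 mm above its foot.
- tray: Grey open parts tray, fixed, 220 x 220 mm outside, walls 35 mm high and 5 mm thick, floor 5 mm thick. Origin at the centre of its underside on the bench, x and y along its sides. Five loose things stand or lie in it: four standing in the corners of a square of about 110 mm (which is where varies) and a bar in the middle.
- cradle: Fixed cradle: grey base plate 130 x 130 x 20 mm with a copper disc at its middle and three upright guide posts 46 mm from the axis, their tops 76 mm above the bench, each with a coil spring. Origin at the centre of its underside on the bench. The orange ring rides on the posts.
- ring_seat (a point): Centre of the orange ring, in the middle of its thickness; 62 mm above the bench when not pressed; moves down with the ring. The ring is a round bar 8 mm thick with a clear opening of 44 mm; the flask's bulb sits in it, the bulb centre then 18.5 mm above this point (so the flask's foot 4.5 mm below it, its 50 mm point 45.5 mm above it).
- ring (a joint): How far the ring is pressed down, in m: 0 up, 0.024 at the stop. The springs resist with about 5 N at the start of the travel and 14 N at the stop (0.35 N per mm), and push the ring back up when released.
- brass_insert: Brass stepped plug, 40 mm across and 40 mm tall, standing in the tray; leave it. Origin under its centre.
- alu_insert: Aluminium stepped plug, 36 mm across and 45 mm tall, standing in the tray; leave it. Origin under its centre.
- gauge_bar: Steel bar 80 x 12 x 12 mm lying in the middle of the tray along its own x; leave it. Origin under its centre.
- screwdriver: Screwdriver, 170 mm long, lying on the bench beyond the tray and the cradle; leave it.
- paste_jar: Small jar, 52 mm across and 60 mm tall, on the bench; leave it. Origin under its centre.
- tape_roll: Black roll 76 mm across and 19 mm tall, lying on the bench; leave it. Origin under its centre.
Not all that is in view belongs to the job. Of the things that look like the part that bears flask_center, the smaller one is meant. What is shaped like the cradle but pink is not meant.

How it is judged:
By the outcome, as a careful person would: the job done as asked, in the order asked, and still so for the second after the job is handed in, while the arm keeps its last pose, push and grip.
It also fails if it takes over 45 s, if anything falls off the work surface, if the arm or the gripper's body presses on something with over 40 N, if the wrist force passes 120 N, or if a joint passes its speed limit or range.

ROBOT

A 6-joint arm with a two-finger parallel gripper is mounted at the origin on the work surface. World frame = base frame: x ahead of the robot, y to its left, z up, the work surface at z = 0. Lengths are in m, angles in rad, forces in N, time in s.
With the tool pointing down it reaches from about 0.2 to 0.875 m from the base axis. Payload 3.4 kg.
Tool frame: the origin (TCP) lies at the very end of the fingers, on their centre line; the grasp point (between the pads) lies 19 mm behind it (ctrl.pinch_z is the z of the grasp point in the tool frame, in m); z points along the fingers, y is the line along which they close (so a half turn about z gives the same grasp; the last joint's range is limited). The gripper opens to 94 mm and grips with 3 to 60 N. Pads are 16 mm wide; open, the fingers measure 119 mm over their backs; the gripper's body (75 mm by 177 mm) begins 78 mm behind the grasp point.
Start: joints at [1.063, 0.276, 1.505, -0, 1.361, -0.121], TCP at [0.217, 0.533, 0.205] pointing down, gripper open.
Joint ranges: [-2.89, 2.89], [-0.75, 2.08], [0.22, 2.7], [-1.18, 4.32], [0.11, 2.71], [-2.7, 2.7]. Speed limits (rad/s): [2.57, 2.57, 3.14, 3.14, 3.14, 3.14].

INTERFACE

Orientations are given as a rotation vector (axis times angle).
In Python, from bench import ctrl, effector, readout, imaging, close_job, finder gives the robot as it stands. Calls block until the motion is done:
- ctrl.move_ptp(position, orientation): joint-space move of the TCP to a pose.
- ctrl.movel(position, rate=0.15, frame=None, contact_N=None): straight line of the TCP; frame=None keeps the orientation; rate is the mean speed in m/s. With contact_N (N) it stops when the force on the tool has changed by that much, and returns True; else False.
- ctrl.move_joints(angles): joint-space move.
- effector.let_go() and effector.close_gripper(effort=None): open the fingers fully, or close them until they stop; effort is the grip in N (None keeps the last).
- ctrl.dwell(seconds).
- ctrl.solve_ik(position, orientation): joint angles nearest the present ones, or None.
- readout.state(): the state.
- imaging.grab_frame(name): name is "scene" or "top" or "wrist"; returns a dict with "img" (420x560x3 uint8, red, green, blue), "depth" (420x560 float32, m along the optical axis (not along the pixel's ray), 0 where there is no reading), "mtx" (3x3 intrinsics, pixels), "T" (4x4, takes a point from camera to world coordinates). Camera axes: x right, y up, looking along -z (the intrinsics and any distortion apply to the point x, -y, -z); pixel columns grow to the right and rows downward; lengths in m; the calibration is good to about 2 mm. A picture is of the moment at which its call begins.
A pose or a line that the arm cannot do raises ctrl.MotionError and nothing moves.
- close_job(): hands the job in; it is judged then, once.
Trained networks look in the newest picture that a camera, given by its name, has taken for a name from the list of things; names that differ only in an ending like _2 or _b are one class to them, and where a whole thing is asked for, a point or a joint stands for the part that bears it (a point fixed in the world has none). Each returns a list of dicts, best first, with "score" (0 to 1); they miss things now and then, are a little off and sometimes report something else, mostly with a low value. They report only what shows in the picture. A call takes as long as a camera call. They do not tell look-alikes from the thing itself.
- finder.search_frame(camera, query): "point" ([column, row] in pixels, amid what is visible of it).
- finder.tip_of(camera, query): "point" ([column, row] in pixels: a listed point, or the origin of a listed thing).
The state is a dict: "clock": time; "joints": joint angles; "qvel": joint speeds; "effort": joint torques, N m; "eef_pos": TCP position; "orientation": TCP orientation; "ft_force": force on the tool from outside, world axes, zero at the start; "torque": the same for the moment, N m; "finger_gap": finger opening in m; "gripper_force": force on a finger pad.
Only numpy, scipy, OpenCV 4.12 (cv2) and the standard library are available. Lean on these libraries where they do the work, as an engineer would, in place of code of your own. Each camera call takes 0.05 s, during which the arm holds its last target. There are 200 camera calls.

## Working session

There is one attempt and no reset: what is moved stays moved. The work goes in short steps, each a Python script; the robot and the scene stay as the last script left them, time stands still between calls to the robot, and variables do not carry over. Pictures are saved under pics/ and viewed, at most 10 in all, crops included, and the job is handed in when it is done.

```bash
mkdir -p pics
cat > h.py <<'E'
import numpy as np, cv2
from bench import ctrl, effector, readout, imaging, close_job, finder
def world(f,px,z=None):
    """pixel -> world by depth, or on plane z"""
    K,T=f["mtx"],f["T"]; c,r=px
    d=np.array([(c-K[0,2])/K[0,0],-(r-K[1,2])/K[1,1],-1.])
    R,t=T[:3,:3],T[:3,3]
    if z is None:
        s=f["depth"][int(round(r)),int(round(c))]
    else: s=(z-t[2])/(R@d)[2]
    return R@d*s+t
def save(f,n): cv2.imwrite(f"pics/{n}.png",f["img"][:,:,::-1])
E
python3 - <<'E'
from h import *
np.set_printoptions(precision=4,suppress=True)
for cam in("scene","top"):
    f=imaging.grab_frame(cam); save(f,cam+"1")
    print(cam,f["T"][:3,3],[k for k in f])
    for q in("flask_center","spare_flask_center","ring_seat","cradle","tray"):
        for d in finder.tip_of(cam,q)[:4]: print(q,np.round(d["point"],1),round(d["score"],2),world(f,d["point"]))
print(readout.state())
E
```

```text
scene [1.1745 0.0012 0.7552] ['img', 'depth', 'mtx', 'T']
flask_center [351.3 204.1] 0.84 [0.5289 0.1493 0.0619]
flask_center [287.2 192.6] 0.74 [0.516  0.0177 0.079 ]
spare_flask_center [403.8 215.4] 0.92 [0.5542 0.253  0.0587]
ring_seat [159.5 135.4] 0.76 [ 0.2677 -0.3005  0.0204]
ring_seat [184.8 205. ] 0.64 [ 0.505  -0.2007  0.0238]
cradle [164.4 156.9] 0.9 [ 0.347  -0.2739  0.0197]
cradle [185.6 221.2] 0.61 [ 0.5534 -0.1913  0.027 ]
tray [379.1 206.2] 0.77 [0.4912 0.219  0.0164]
top [ 0.4697 -0.0312  0.879 ] ['img', 'depth', 'mtx', 'T']
flask_center [205.8 232.5] 0.97 [0.5203 0.1454 0.1044]
spare_flask_center [162.7 224.6] 0.94 [0.5398 0.242  0.0831]
ring_seat [417.5 330.1] 0.97 [ 0.3079 -0.2977  0.022 ]
ring_seat [371.2 223.8] 0.86 [ 0.5394 -0.207   0.0245]
ring_seat [160.2 267.3] 0.16 [0.4489 0.2697 0.0129]
cradle [405.1 318.2] 0.9 [ 0.3403 -0.2597  0.0672]
tray [185.6 253.5] 0.82 [0.4792 0.2121 0.013 ]
{'clock': 0.6, 'joints': array([ 1.063 ,  0.2759,  1.5049, -0.    ,  1.3606, -0.121 ]), 'qvel': array([-0.0007, -0.0001,  0.0011, -0.0016,  0.0015, -0.0019]), 'effort': array([ -0.0004, -40.4203, -23.7389,   0.0702,   0.0248,  -0.    ]), 'eef_pos': array([0.2169, 0.5326, 0.2055]), 'orientation': array([0.6037, 3.083 , 0.0002]), 'ft_force': array([-1.0752,  0.0097,  0.4265]), 'torque': array([0.0241, 0.0213, 0.0019]), 'gripper_force': 0.0, 'finger_gap': 0.09440082108319767}
```

View pics/scene1.png

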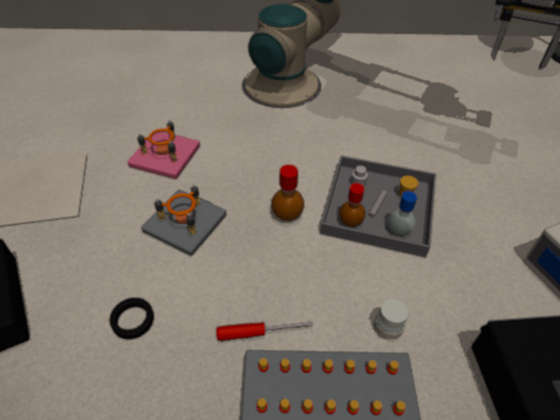

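View pics/top1.png

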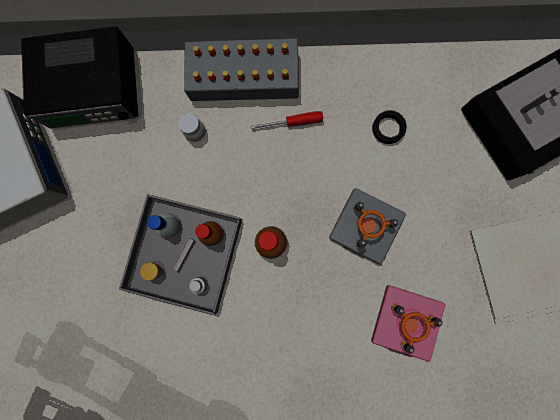

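The scene picture shows the small amber flask in the tray at (355,205), a larger look-alike outside it at (288,195), the grey cradle at (184,215) and the pink decoy at (163,150). In the top picture they are at (208,233), (270,241), (368,226) and (409,323). Next I measure the small flask and the grey cradle by colour and depth.

```bash
cat >> h.py <<'E'
def cloud(f):
    h,w=f["depth"].shape; c,r=np.meshgrid(np.arange(w),np.arange(h)); K=f["mtx"]; s=f["depth"]
    P=np.stack([(c-K[0,2])/K[0,0]*s,-(r-K[1,2])/K[1,1]*s,-s],-1)
    return P@f["T"][:3,:3].T+f["T"][:3,3]
def pick(f,lo,hi,c,rad,zr):
    """world points of one hue range near c, with z in zr, and their pixels"""
    hsv=cv2.cvtColor(f["img"],cv2.COLOR_RGB2HSV); H=hsv[...,0]
    m=((H>=lo)&(H<=hi) if lo<hi else (H>=lo)|(H<=hi))&(hsv[...,1]>150)&(hsv[...,2]>60)
    P=cloud(f); m&=(np.hypot(P[...,0]-c[0],P[...,1]-c[1])<rad)&(P[...,2]>zr[0])&(P[...,2]<zr[1])&(f["depth"]>0)
    return P[m],np.argwhere(m)[:,::-1]
def circ(p):
    A=np.c_[2*p[:,:2],np.ones(len(p))]; x=np.linalg.lstsq(A,(p[:,:2]**2).sum(1),rcond=None)[0]
    return x[:2],np.sqrt(x[2]+x[:2]@x[:2])
def report(f):
    p,px=pick(f,172,4,(.52,.145),.04,(.09,.125))
    if len(p):
        (c,r),rad=cv2.minEnclosingCircle(px.astype(np.float32)); print("stopper",len(p),p.mean(0),np.median(p[:,2]),"minmax mid",(p.min(0)+p.max(0))/2,"px->z.105",world(f,(c,r),.105))
    p,px=pick(f,5,14,(.54,-.2),.05,(.045,.08))
    if len(p): print("ring",len(p),p.mean(0),circ(p),"minmax",(p.min(0)+p.max(0))/2,np.ptp(p,0),"z",np.median(p[:,2]))
E
python3 - <<'E'
from h import *
np.set_printoptions(precision=4,suppress=True)
for cam in("scene","top"):
    f=imaging.grab_frame(cam); print(cam); report(f)
# hover over the ring for a close wrist view
o=[np.pi,0,0]
for rv in ([np.pi,0,0],[0,np.pi,0]): print(ctrl.solve_ik([.53,-.2,.3],rv),ctrl.solve_ik([.52,.145,.09],rv))
f=imaging.grab_frame("wrist"); T=f["T"]; s=readout.state()
R=cv2.Rodrigues(s["orientation"])[0]; print("cam in tool",R.T@(T[:3,3]-s["eef_pos"]),R.T@T[:3,:3],f["mtx"])
E
```

```text
scene
stopper 191 [0.5299 0.1542 0.1034] 0.1058951953406041 minmax mid [0.5262 0.1544 0.0996] px->z.105 [0.5325 0.1529 0.105 ]
ring 275 [ 0.539  -0.198   0.0658] (array([ 0.5385, -0.1979]), np.float64(0.027078485500065343)) minmax [ 0.5355 -0.2021  0.0617] [0.0666 0.0677 0.0174] z 0.06611186554992865
top
stopper 157 [0.5237 0.1535 0.1048] 0.10495387187141558 minmax mid [0.5236 0.1542 0.1023] px->z.105 [0.5237 0.1532 0.105 ]
ring 310 [ 0.5364 -0.1995  0.0654] (array([ 0.5366, -0.1992]), np.float64(0.026847308433606616)) minmax [ 0.536  -0.2036  0.0664] [0.064  0.0655 0.011 ] z 0.06542151283606801
[-0.4837  0.226   1.3443 -0.      1.5714  1.0871] [ 0.143   0.3149  1.7569 -0.      1.0699  1.7138]
[-0.4837  0.226   1.3443  0.      1.5714 -2.0545] [ 0.143   0.3149  1.7569 -0.      1.0699 -1.4278]
cam in tool [ 0.0718 -0.0004 -0.1784] [[-0.0002  0.9684  0.2493]
 [ 1.      0.0003 -0.0004]
 [-0.0005  0.2493 -0.9684]] [[345.8555   0.     270.0534]
 [  0.     345.8555 210.6959]
 [  0.       0.       1.    ]]
```

```bash
cat >> h.py <<'E'
def rv(yaw): return cv2.Rodrigues(cv2.Rodrigues(np.array([0,0,yaw]))[0]@cv2.Rodrigues(np.array([np.pi,0,0]))[0])[0].ravel()
E
python3 - <<'E'
from h import *
np.set_printoptions(precision=4,suppress=True)
best=min((-np.pi/2,np.pi/2),key=lambda y: abs(ctrl.solve_ik([.524,.1535,.2],rv(y))[5])); print(best)
ctrl.move_ptp([.524,.1535,.23],rv(best))
ctrl.dwell(.3)
f=imaging.grab_frame("wrist"); save(f,"w1"); report(f); s=readout.state(); print(s["clock"],s["joints"],s["eef_pos"],s["ft_force"])
E
```

```text
Traceback (most recent call last):
TypeError: 'NoneType' object is not subscriptable
```

Run:
```python
from h import *
np.set_printoptions(precision=4,suppress=True)
Y=[y for y in (-np.pi/2,np.pi/2) if ctrl.solve_ik([.524,.1535,.2],rv(y)) is not None and ctrl.solve_ik([.537,-.1985,.2],rv(y)) is not None]
print(Y); best=Y[0]
ctrl.move_ptp([.524,.1535,.23],rv(best))
ctrl.dwell(.3)
f=imaging.grab_frame("wrist"); save(f,"w1"); report(f); s=readout.state(); print(s["clock"],s["joints"],s["eef_pos"],s["ft_force"])
```

```text
[1.5707963267948966]
stopper 843 [0.5251 0.1551 0.1034] 0.10394409495578161 minmax mid [0.5254 0.1539 0.0981] px->z.105 [0.5254 0.1554 0.105 ]
2.875 [0.1584 0.2191 1.5225 0.     1.4    0.1575] [0.5239 0.154  0.23  ] [-0.8158  0.2887 -0.2592]
```

View pics/w1.png

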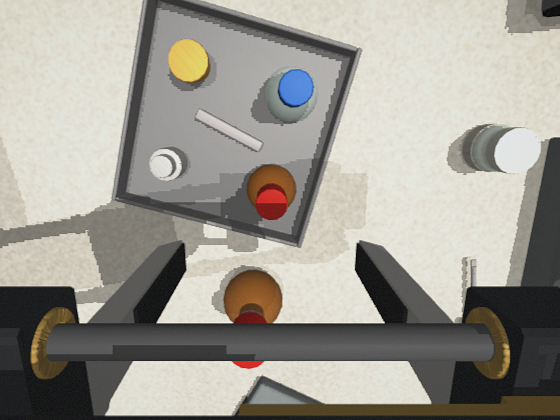

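The wrist view shows the wanted flask's stopper at (271,203), centred between the fingers. The spare is at (296,88) and the large look-alike at (250,300), both clear of the x-closing fingers. Descending to grasp.

Run:
```python
from h import *
np.set_printoptions(precision=4,suppress=True)
def st(n): s=readout.state(); print(n,round(s["clock"],2),s["eef_pos"],s["ft_force"],s["finger_gap"],s["gripper_force"])
ctrl.movel([.525,.1545,.23],rate=.1)
print(ctrl.movel([.525,.1545,.071],rate=.12,contact_N=6)); st("down")
effector.close_gripper(45); st("closed")
ctrl.movel([.525,.1545,.25],rate=.12); ctrl.dwell(.2); st("up")
f=imaging.grab_frame("scene"); save(f,"s2")
f=imaging.grab_frame("wrist"); save(f,"w2")
```

```text
False
down 4.6 [0.5256 0.1546 0.0717] [-0.6627  0.2198  0.4081] 0.0940038530657756 0.0
closed 5.61 [0.5249 0.1545 0.0709] [0.1258 0.6837 0.0795] 0.028956024303151123 44.99999821186066
up 7.45 [0.5248 0.1545 0.2495] [-0.4573  0.2951 -3.1619] 0.029350040764812183 44.998993277549744
```

View pics/s2.png

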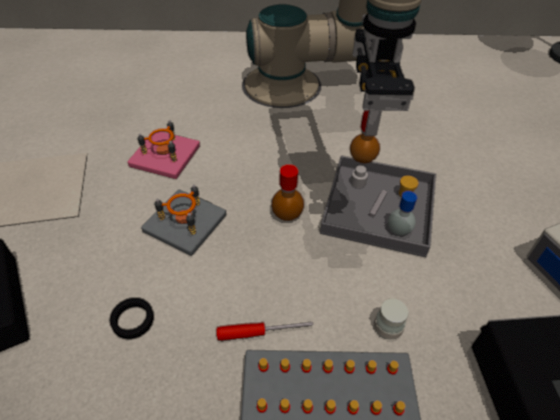

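The flask hangs upright in the grip at (366,148), and nothing else moved. Next I move it over the grey cradle and check the alignment close up.

Run:
```python
from h import *
np.set_printoptions(precision=4,suppress=True)
def st(n): s=readout.state(); print(n,round(s["clock"],2),s["eef_pos"],s["ft_force"],s["finger_gap"],s["gripper_force"],s["joints"])
ctrl.move_ptp([.537,-.1985,.25],rv(np.pi/2)); st("over"); ctrl.dwell(.2)
f=imaging.grab_frame("wrist"); report(f); save(f,"w3")
ctrl.movel([.537,-.1985,.155],rate=.1); ctrl.dwell(.2); st("low")
for c in("wrist","scene","top"):
    f=imaging.grab_frame(c); print(c); report(f); save(f,c+"4")
    # amber bulb points
    p,px=pick(f,8,16,(.537,-.1985),.035,(.085,.145)); print("bulb",len(p),p.mean(0) if len(p) else "")
    if len(p)>30:
        A=np.c_[2*p,np.ones(len(p))]; x=np.linalg.lstsq(A,(p**2).sum(1),rcond=None)[0]; print("sphere",x[:3],np.sqrt(x[3]+x[:3]@x[:3]))
w=cv2.imread("pics/wrist4.png");s=cv2.imread("pics/scene4.png")
cv2.imwrite("pics/c4.png",np.hstack([cv2.resize(w,(400,300)),cv2.resize(s[90:270,80:320],(400,300))]))
```

```text
over 8.88 [ 0.5372 -0.1972  0.2501] [ 0.3584  0.5037 -3.4342] 0.029035029326923822 44.99906659126282 [-0.4742  0.2507  1.4305  0.0011  1.4607 -0.4753]
ring 604 [ 0.539  -0.1864  0.0643] (array([ 0.5383, -0.1977]), np.float64(0.026109334838592083)) minmax [ 0.5372 -0.1889  0.0635] [0.0669 0.0367 0.0072] z 0.06441330968386927
low 10.43 [ 0.5374 -0.1987  0.1557] [ 0.8556  0.64   -3.4842] 0.029575984254885702 44.99901473522186 [-0.4756  0.3038  1.5919 -0.      1.2446 -0.4756]
wrist
ring 876 [ 0.5381 -0.1811  0.0643] (array([ 0.5381, -0.2013]), np.float64(0.028881907276066553)) minmax [ 0.5374 -0.1842  0.0639] [0.0677 0.0271 0.0056] z 0.06435238695692255
bulb 3128 [ 0.5376 -0.1853  0.1286]
sphere [ 0.5378 -0.1993  0.1135] 0.026555111525698595
scene
ring 223 [ 0.5456 -0.1962  0.0658] (array([ 0.5371, -0.1985]), np.float64(0.028051465141394904)) minmax [ 0.5363 -0.2025  0.0623] [0.0643 0.0674 0.016 ] z 0.06600945974898198
bulb 478 [ 0.5521 -0.194   0.1281]
sphere [ 0.5382 -0.1972  0.1161] 0.025884262436127587
top
ring 140 [ 0.5319 -0.182   0.0655] (array([ 0.5369, -0.1995]), np.float64(0.027794143773981535)) minmax [ 0.5359 -0.1884  0.0657] [0.0639 0.0352 0.0072] z 0.06552175476071598
bulb 178 [ 0.5389 -0.1837  0.1311]
sphere [ 0.5367 -0.1976  0.1152] 0.025246621244524627
```

View pics/c4.png

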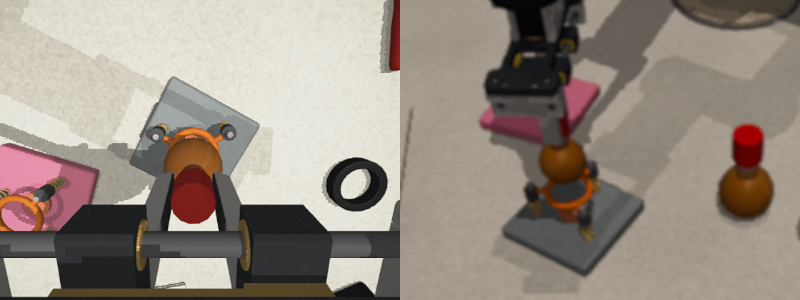

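The bulb sits over the orange ring of the grey cradle, in the crop at about (195,155) on the left and (565,170) on the right, within about 1.5 mm. I'll trim 1 mm in y and press down slowly.

Run:
```python
from h import *
np.set_printoptions(precision=4,suppress=True)
def st(n): s=readout.state(); print(n,round(s["clock"],2),s["eef_pos"],s["ft_force"],round(s["gripper_force"],1)); return s
X,Y=.5368,-.1997
ctrl.movel([X,Y,.135],rate=.05); ctrl.dwell(.2); s0=st("pre")
print(ctrl.movel([X,Y,.112],rate=.02,contact_N=4)); ctrl.dwell(.2); st("contact")
for z in (.118,.112,.1065):
    if readout.state()["eef_pos"][2]>z+.001 and readout.state()["ft_force"][2]-s0["ft_force"][2]<14:
        ctrl.movel([X,Y,z],rate=.02); ctrl.dwell(.3); st(z)
for c in("wrist","scene","top"):
    f=imaging.grab_frame(c); save(f,c+"5")
    p,px=pick(f,5,14,(X,Y),.05,(.028,.075)); print(c,len(p),np.percentile(p[:,2],[5,25,50,75,95]))
w=cv2.imread("pics/wrist5.png");s=cv2.imread("pics/scene5.png")
cv2.imwrite("pics/c5.png",np.hstack([cv2.resize(w,(400,300)),cv2.resize(s[120:255,110:290],(400,300))]))
```

```text
pre 11.32 [ 0.537  -0.1998  0.1353] [-0.578  -0.1467 -2.6425] 45.0
True
contact 12.18 [ 0.5374 -0.1992  0.1236] [2.3675 0.6174 2.2023] 45.0
0.118 12.88 [ 0.5374 -0.1996  0.1183] [4.691  1.7239 4.3544] 45.0
0.112 13.63 [ 0.5374 -0.1996  0.1124] [4.7294 2.6503 5.7439] 45.0
0.1065 14.36 [ 0.5374 -0.1996  0.1072] [3.6732 3.2184 8.0086] 45.0
wrist 1452 [0.0461 0.0476 0.0494 0.0706 0.0744]
scene 236 [0.0465 0.0488 0.0509 0.0668 0.0725]
top 99 [0.0467 0.0484 0.0496 0.0513 0.0715]
```

View pics/c5.png

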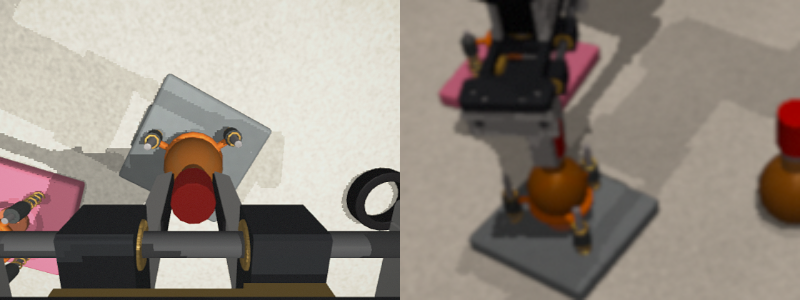

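The ring is about 16 mm down, with the flask seated upright at (193,155) in the crop. That is past half, but I'll go about 2 mm deeper and relieve the small side force.

Run:
```python
from h import *
np.set_printoptions(precision=4,suppress=True)
def st(n): s=readout.state(); print(n,round(s["clock"],2),s["eef_pos"],s["orientation"],s["ft_force"],s["torque"],round(s["gripper_force"],1)); return s
ctrl.movel([.5376,-.1990,.1042],rate=.01); ctrl.dwell(.5); st("end")
for c in("wrist","scene","top"):
    f=imaging.grab_frame(c); save(f,c+"6")
    p,px=pick(f,5,14,(.537,-.199),.05,(.028,.06)); print(c,len(p),np.percentile(p[:,2],[5,25,50,75]))
ctrl.dwell(.8); st("hold")
s=cv2.imread("pics/scene6.png"); cv2.imwrite("pics/c6.png",cv2.resize(s[90:270,110:350],(800,600)))
```

```text
end 15.41 [ 0.5376 -0.1994  0.105 ] [-2.2204 -2.2203  0.0008] [2.1891 2.4571 7.9385] [ 0.3554 -0.5011  0.0427] 45.0
wrist 812 [0.0436 0.0447 0.0455 0.0463]
scene 149 [0.0434 0.0458 0.0473 0.0486]
top 84 [0.0442 0.0458 0.0467 0.0478]
hold 16.36 [ 0.5376 -0.1994  0.105 ] [-2.2203 -2.2203  0.0009] [3.3817 2.3137 8.0659] [ 0.3638 -0.5139 -0.0411] 45.0
```

View pics/c6.png

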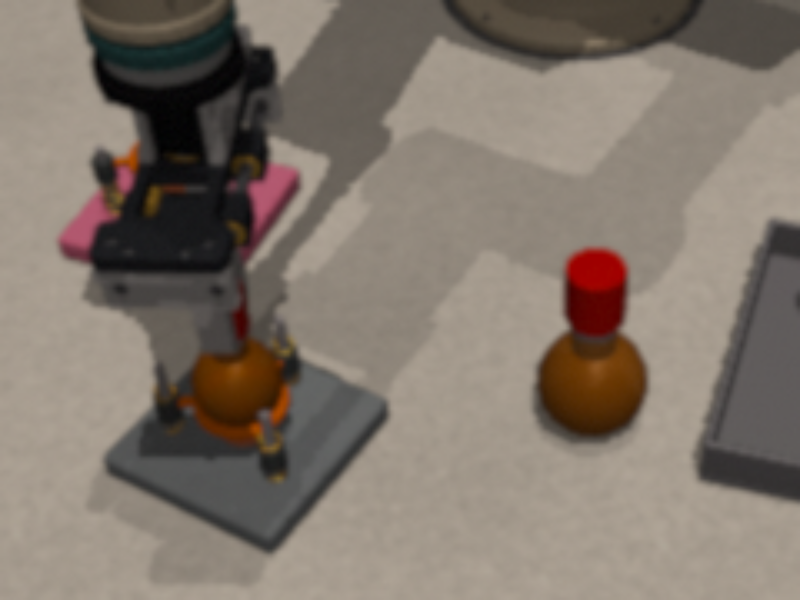

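The picture shows the flask upright in the ring at (237,390) of the crop, with the ring about 18.5 mm down, steady and short of the stop. Handing in.

```bash
python3 -c "
from h import *
print(close_job())"
```

```text
the job is handed in; nothing more can be done
None
```

The small amber flask is held upright in the grey cradle's orange ring, pressed about 18 of 24 mm and short of the stop, nothing else visibly moved, and the job is handed in (no verdict was returned).

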